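# Kit the rebuild tray at the regulator bench

### The job

Kit the grey tray for the next regulator rebuild: lay the long white spacer tube across both notches of the black cradle, about centred lengthways, stand the four-lobed blue knob in the round dish the same way up as it stands now, and draw the wide steel gauge block out of its slot and put it in the square dish. Leave the look-alikes (short tube, plain round knob, narrow gauge block) and the second stage where they are.

Things in the scene. Friction and masses are not known exactly. Their poses are not given: they have to be found in the camera images.
- long_tube_mid (a point): The long white plastic spacer tube, lying on the counter: outside diameter 24 mm, 80 mm long, eight faint flats so it hardly rolls. Point: its centre, 12 mm above the counter; x runs along the tube.
- short_tube_mid (a point): Look-alike, to be left: the short white plastic spacer tube, lying on the counter, diameter 24 mm, only 45 mm long. Point: its centre; x runs along the tube.
- lobed_knob_mid (a point): The blue anodized knob with four lobes (a rounded cross seen from above), standing on the counter: 24 mm tall, 44 mm across opposite lobes, 36 mm across the diagonals, where two lobes lie against each jaw. Point: its centre, 12 mm above its underside; x and y point through the lobes, z is up.
- round_knob_mid (a point): Look-alike, to be left: the blue anodized knob that is plainly round, diameter 36 mm, 24 mm tall, standing on the counter. Point: its centre, 12 mm up.
- wide_gauge_mid (a point): The wide steel gauge block, 16 mm thick (x), 32 wide (y), 50 tall (z), standing in one of two slots (19 x 37 mm, 32 deep, 56 apart along y) of a fixed black holder (44 mm in x, 110 in y, 40 tall): only its top 18 mm stand out. Point: its centre, 25 mm below its top, 33 mm above the counter.
- narrow_gauge_mid (a point): Look-alike, to be left: the narrow steel gauge block, 16 mm thick (x) by only 18 mm wide (y) by 50 mm tall, standing in the holder's other slot with its top 18 mm exposed. Point: its centre, 25 mm below its top.
- round_dish: Round steel dish, outside diameter 98 mm, inside 90 mm, rim 12 mm above its underside, floor 4 mm thick. One of three nests in a row (any order, 105 mm apart) in a grey tray, rim 14 mm up. Origin: centre of its underside, 5 mm above the counter.
- square_dish: Square aluminium dish, 98 x 98 mm outside, 90 x 90 mm inside, sides along x and y, rim 12 mm above its underside, floor 4 to 5 mm thick. One of three nests in a row (any order, 105 mm apart) in a grey tray, rim 14 mm up. Origin: centre of its underside, 5 mm above the counter.
- cradle: Black cradle, base 90 x 52 x 5 mm, two V-notched brass supports 6 mm thick at x = -27 and +27 mm, free space for fingers between. A 24 mm tube lies across both along x, its centre 23 mm above the origin; 90 degree Vs 37 mm wide at the top, 24 mm above the origin. One of three nests in a row (any order, 105 mm apart) in a grey tray, rim 14 mm up. Origin: centre of its underside, 5 mm above the counter.
- second_stage: Titanium-coloured regulator second stage, a round housing of 72 mm diameter, 48 mm tall, with a black mouthpiece stub (to 55 mm on -x) and a hose fitting (to 54 mm on +y). To be left. Origin: centre of its underside.
Not all that is in view belongs to the job. Leave any pink look-alike of the part that bears wide_gauge_mid alone. What is shaped like the part that bears lobed_knob_mid but yellow is not meant.

How it is judged:
By the outcome, as a careful person would: the job done as asked, in the order asked, and still so for the second after the job is handed in, with the robot touching nothing.
It also fails if it takes over 77 s, if anything falls off the work surface, if the arm or the gripper's body presses on something with over 40 N, if the wrist force passes 120 N, or if a joint passes its speed limit or range.

### The arm

A 6-joint arm with a two-finger parallel gripper is mounted at the origin on the work surface. World frame = base frame: x ahead of the robot, y to its left, z up, the work surface at z = 0. Lengths are in mm, angles in rad, forces in N, time in s.
With the tool pointing down it reaches from about 400 to 925 mm from the base axis. Payload 12.5 kg.
Tool frame: the origin (TCP) lies midway between the tips of the shut fingers; the grasp point (between the pads) lies 19 mm behind it (env.tcp_to_grasp is the distance from the TCP to the grasp point, in mm); z points along the fingers, y is the line along which they close (so a half turn about z gives the same grasp; the last joint's range is limited). The gripper opens to 95 mm and grips with 3 to 60 N. Pads are 20 mm wide; open, the fingers measure 119 mm over their backs; the gripper's body (75 mm by 180 mm) begins 59 mm behind the grasp point.
Start: joints at [1.12, 0.491, 1.559, -0, 1.092, -0.106], TCP at [211.239, 588.239, 214.661] pointing down, gripper open.
Joint ranges: [-3.1, 3.1], [-0.84, 2.19], [0.05, 2.79], [-1.13, 4.28], [0.06, 2.93], [-2.69, 2.69]. Speed limits (rad/s): [2.22, 2.22, 2.79, 3.14, 3.14, 3.14].

### API

Orientations are given as [roll, pitch, yaw] about the fixed x, y, z axes, in that order (R = Rz(yaw) Ry(pitch) Rx(roll)).
In Python, from cell import env gives the robot as it stands. The module is installed in compiled form; this text tells all that it offers.
- The arm moves only by the tool step_arm, never from a script. Its argument "plan" is a list that holds one entry, the list of rows, each a list of 5 numbers: the shift along the tool's x, y, z in mm, then the turn about the tool's z in degrees, then the opening, from -1 (shut) to 1 (fully open). A call has 1 to 8 rows; each row is the pose to reach, as a shift and turn from the pose commanded when the call began, along the tool's axes at that moment; what a row does not reach only later rows make up. A row lasts 1/12 s, in which the tool goes at most 41.7 mm and 7.16 degrees, less where a joint would pass 70% of its speed; a pose out of reach is approached as far as the arm can. A call with a gripper value outside its range is refused whole. The fingers move at their own pace and stop on an object; the grip force is fixed at half the most. Time passes only in rows, so rows that repeat a pose let the fingers close. It gives the time, the measured TCP pose, the force, the opening and the grip force at its end, in the units of the state.
- env.state(): the state, without advancing time (a new reading comes with each control period).
- env.read_camera(name): name is "scene" or "side" or "wrist"; returns the picture (420x560x3 uint8, blue, green, red); there is no depth.
- env.get_calibration(name): a dict with "K" (3x3 intrinsics, pixels), "extrinsics" (4x4, takes a point from world to camera coordinates). Camera axes: x right, y up, looking along -z (the intrinsics and any distortion apply to the point x, -y, -z); pixel columns grow to the right and rows downward; lengths in mm; the calibration is good to about 2 mm. A picture is of the moment at which its call begins: read the wrist's pose just before it. get_calibration takes no time and is no camera call; for the wrist camera it gives the pose at the moment of the call.
- env.job_done(): hands the job in; it is judged then, once.
The state is a dict: "t": time; "joints": joint angles; "qvel": joint speeds; "tau": joint torques, N m; "eef_pos": TCP position; "tcp_rot": TCP orientation; "ft_force": force on the tool from outside, world axes, zero at the start; "moment": the same for the moment, N m; "opening": opening from 0.0 (shut) to 1.0 (fully open); "grip_force": force on a finger pad.
Only numpy, scipy, OpenCV 4.12 (cv2) and the standard library are available. Lean on these libraries where they do the work, as an engineer would, in place of code of your own. Each camera call takes 0.05 s, during which the arm holds its last target. There are 200 camera calls.

## Working session

There is one attempt and no reset: what is moved stays moved. The work goes in short steps, Python scripts to look and compute and a tool call to move; the robot and the scene stay as the last step left them, time stands still between calls to the robot, and variables do not carry over. Pictures are saved under pics/ and viewed, at most 14 in all, crops included, and the job is handed in when it is done.

Besides the shell and the picture viewer there is one more tool, called after ">>>" as name(argument=value, ...) on one line, values as JSON. step_arm: Moves the arm, as the interface text tells. Its arguments: {"type":"object","properties":{"plan":{"type":"array"}},"required":["plan"]}

```bash
mkdir -p pics
cat > h.py <<'E'
import numpy as np, cv2
from cell import env
def snap(cam,fn,crop=None,scale=1):
    c=env.get_calibration(cam); im=env.read_camera(cam)
    np.savez('pics/'+fn+'.npz',K=c['K'],E=c['extrinsics'],im=im)
    save(fn,fn,crop,scale)
def save(src,fn,crop=None,scale=1):
    im=np.load('pics/'+src+'.npz')['im']
    if crop: x0,y0,x1,y1=crop; im=im[y0:y1,x0:x1]
    if scale!=1: im=cv2.resize(im,None,fx=scale,fy=scale,interpolation=cv2.INTER_CUBIC)
    cv2.imwrite('pics/'+fn+'.png',im)
def px2w(src,u,v,z):
    d=np.load('pics/'+src+'.npz'); K,E=d['K'],np.array(d['E'])
    r=np.linalg.inv(K)@[u,v,1]; r=np.array([r[0],-r[1],-r[2]])
    R,t=E[:3,:3],E[:3,3]; o=-R.T@t; w=R.T@r
    return o+w*(z-o[2])/w[2]
def w2px(src,p):
    d=np.load('pics/'+src+'.npz'); E=d['E']; c=E[:3,:3]@np.array(p)+E[:3,3]
    q=d['K']@[c[0],-c[1],-c[2]]; return q[:2]/q[2]
E
python3 - <<'E'
from h import *
s=env.state(); print(s)
snap('scene','s0',None,1.4); snap('side','d0',None,1.4)
for c in('scene','side','wrist'):
    k=env.get_calibration(c); print(c,{a:(np.round(b,3).tolist() if hasattr(b,'__len__') else b) for a,b in k.items()})
E
```

```text
{'t': 0.0, 'joints': array([ 1.12037728e+00,  4.91519438e-01,  1.55946471e+00, -7.48073916e-06,
        1.09169445e+00, -1.05618959e-01]), 'qvel': array([ 0.00158505, -0.00023261, -0.00146783,  0.0004568 ,  0.00086766,
       -0.00127709]), 'tau': array([ 2.42143753e-03, -6.12658238e+01, -2.58177012e+01,  6.92587998e-02,
        4.83692007e-02, -1.37526554e-04]), 'eef_pos': array([211.13692218, 587.99021808, 214.08142068]), 'tcp_rot': array([-3.14051206e+00, -1.07885329e-04,  2.79679596e+00]), 'ft_force': array([-0.15167112,  0.18140497,  0.02367208]), 'moment': array([ 0.02594534, -0.01969199,  0.0265325 ]), 'grip_force': 0.0, 'opening': 0.9955655118824519}
scene {'K': [[425.332, 0.0, 280.63], [0.0, 425.332, 205.006], [0.0, 0.0, 1.0]], 'extrinsics': [[0.266, 0.964, 0.011, -145.063], [-0.673, 0.177, 0.718, 332.002], [0.69, -0.198, 0.696, -1309.688], [0.0, 0.0, 0.0, 1.0]]}
side {'K': [[412.192, 0.0, 274.189], [0.0, 412.192, 206.1], [0.0, 0.0, 1.0]], 'extrinsics': [[0.991, -0.135, -0.024, -533.794], [0.095, 0.552, 0.828, -101.311], [-0.098, -0.823, 0.56, -938.926], [0.0, 0.0, 0.0, 1.0]]}
wrist {'K': [[291.205, 0.0, 279.571], [0.0, 291.205, 206.633], [0.0, 0.0, 1.0]], 'extrinsics': [[0.338, 0.941, -0.001, -624.7], [-0.909, 0.326, -0.258, 28.644], [-0.243, 0.088, 0.966, -392.181], [0.0, 0.0, 0.0, 1.0]]}
```

View pics/s0.png

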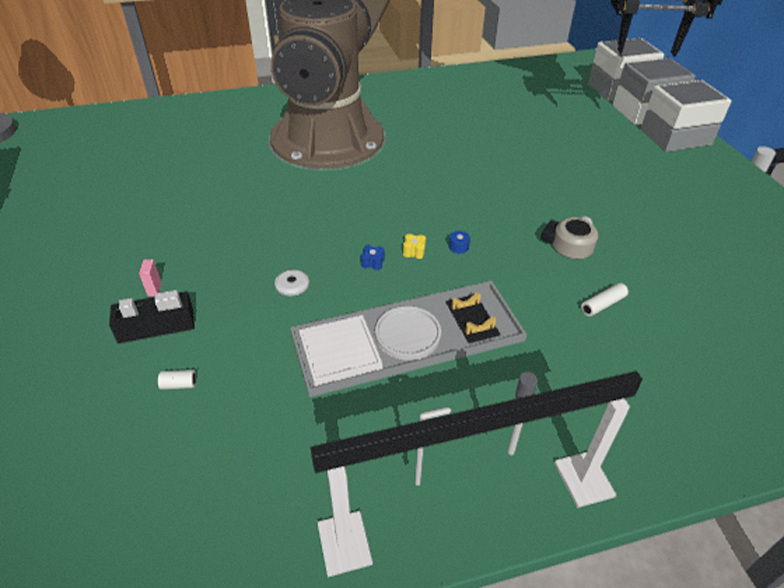

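View pics/d0.png

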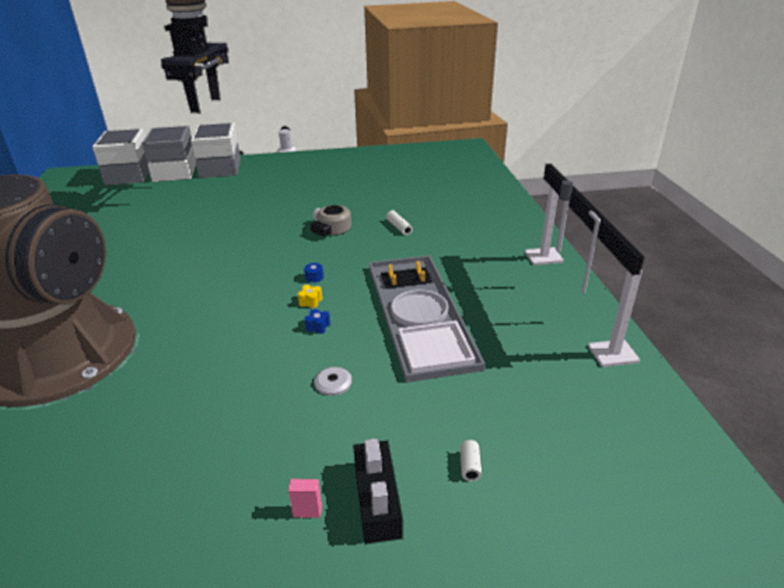

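The scene view (1.4x) shows:
- **Tubes:** the long tube is at about (605,299) and the short one at (177,380).
- **Knobs:** the four-lobed blue knob is at (373,257), the yellow decoy at (414,245) and the round blue one at (459,241).
- **Gauge blocks:** the wide block is at (168,299), the narrow at (128,307) and the pink decoy at (150,275).
- **Tray:** the nests run square (341,350), round (408,331), cradle (473,316).
- **Obstacle:** a raised rail stands beyond the tray.

I'll take enlarged crops to confirm which is which and to measure.

Run:
```python
from h import *
save('s0','c1',(200,150,460,290),3); save('s0','c2',(70,170,150,290),5)
```

```text
(no output)
```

View pics/c1.png

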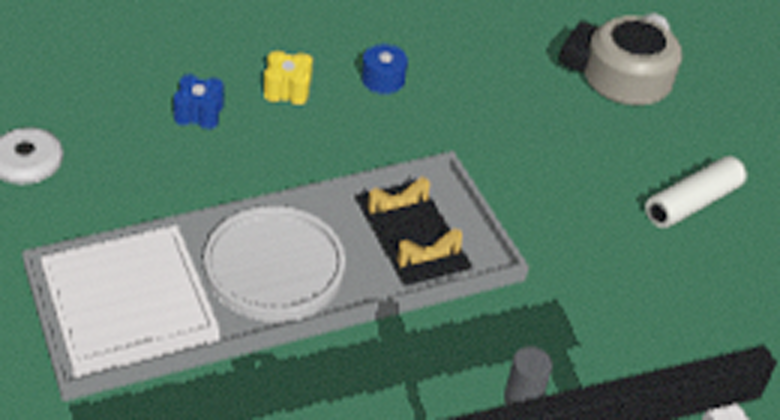

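View pics/c2.png

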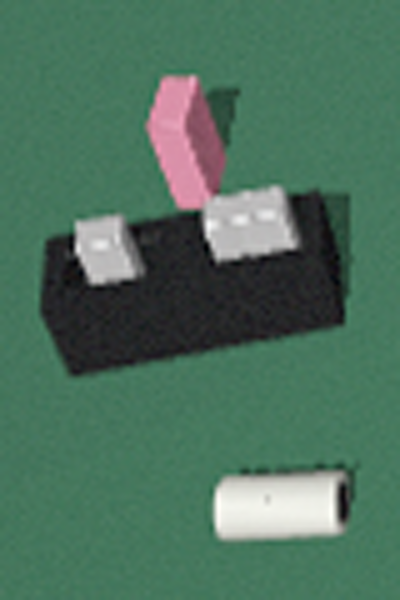

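Run:
```python
from h import *
np.set_printoptions(precision=1,suppress=True)
a=lambda u,v,z:print((u,v),px2w('s0',200+u/3,150+v/3,z))
b=lambda u,v,z:print((u,v),px2w('s0',70+u/5,170+v/5,z))
sd=lambda u,v,z:print('side',(u,v),px2w('d0',u/1.4,v/1.4,z))
print('tube');a(658,213,12);a(738,170,12);sd(390,215,12);sd(407,230,12)
print('knob');a(199,90,24);sd(317,315,24);print('round');a(386,58,24);
print('yellow');a(289,66,24)
print('tray');[a(*p,14) for p in((25,253),(452,153),(527,265),(65,395))]
[sd(*p,14) for p in((370,263),(430,258),(481,366),(408,377))]
print('round dish');a(273,262,15);a(204,258,17);a(344,258,17);sd(419,308,15)
print('cradle V');a(402,198,20);a(432,250,20)
print('sq corners');[a(*p,17) for p in((40,258),(180,227),(217,330),(75,375))]
print('wide');b(243,205,58);sd(373,446,58);print('narrow');b(105,228,58);sd(379,488,58)
print('rail');print(px2w('s0',315/1.4,455/1.4,150));print(px2w('s0',640/1.4,380/1.4,150))
```

```text
tube
(658, 213) [633.  287.7  12. ]
(738, 170) [608.2 367.8  12. ]
side (390, 215) [601.7 359.3  12. ]
side (407, 230) [627.3 283.2  12. ]
knob
(199, 90) [431.   -3.2  24. ]
side (317, 315) [426.   -5.7  24. ]
round
(386, 58) [430.8 151.7  24. ]
yellow
(289, 66) [420.7  73.3  24. ]
tray
(25, 253) [ 556.8 -159.    14. ]
(452, 153) [538.3 166.3  14. ]
(527, 265) [656.3 173.8  14. ]
(65, 395) [ 681.9 -152.4   14. ]
side (370, 263) [533.9 160.2  14. ]
side (430, 258) [651.5 158.5  14. ]
side (481, 366) [ 663.9 -161.6   14. ]
side (408, 377) [ 552.2 -167.7   14. ]
round dish
(273, 262) [609.6   4.6  15. ]
(204, 258) [595.6 -40.8  17. ]
(344, 258) [620.3  52.5  17. ]
side (419, 308) [599.6  -2.4  15. ]
cradle V
(402, 198) [578.7 110.4  20. ]
(432, 250) [631.4 112.7  20. ]
sq corners
(40, 258) [ 566.7 -149.8   17. ]
(180, 227) [562.9 -50.   17. ]
(217, 330) [658.7 -48.   17. ]
(75, 375) [ 670.5 -143.9   17. ]
wide
(243, 205) [ 487.  -327.5   58. ]
side (373, 446) [ 483.  -325.7   58. ]
narrow
(105, 228) [ 486.5 -381.1   58. ]
side (379, 488) [ 482.5 -385.3   58. ]
rail
[ 853.9 -165.6  150. ]
[855.7 194.3 150. ]
```

```bash
cat >> h.py <<'E'
def go(x,y,z,yaw=None):
    "shift in tool axes (tool down) and turn (deg) to reach world x,y,z, yaw in deg"
    s=env.state(); from scipy.spatial.transform import Rotation as Ro
    R=Ro.from_euler('xyz',s['tcp_rot']).as_matrix()
    d=R.T@(np.array([x,y,z])-s['eef_pos']); w=np.degrees(s['tcp_rot'][2])
    turn=None if yaw is None else round((w-yaw+90)%180-90,1)
    print('t',round(s['t'],2),'pos',s['eef_pos'].round(1),'yaw',round(w,1),'q6',s['joints'][5].round(2),'-> shift',d.round(1),'turn',turn)
E
python3 -c "
from h import *
go(617,323,150,107)"
```

```text
t 0.1 pos [211.1 588.  214.1] yaw 160.2 q6 -0.11 -> shift [-471.6 -112.2   64.2] turn 53.2
```

>>> step_arm(plan=[[[-472,-112,64,53,0.3],[-472,-112,64,53,0.3],[-472,-112,64,53,0.3],[-472,-112,64,53,0.3],[-472,-112,64,53,0.3],[-472,-112,64,53,0.3],[-472,-112,64,53,0.3],[-472,-112,64,53,0.3]]])

```text
t: 0.77
eef_pos: [489.5, 406.3, 170.6]
tcp_rot: [-3.141, 0.0, 1.865]
ft_force: [0.6, 1.2, -0.5]
opening: 0.654
grip_force: 0.0
```

```bash
python3 -c "
from h import *
go(617,323,150,107)"
```

```text
t 0.77 pos [489.5 406.3 170.6] yaw 106.8 q6 0.3 -> shift [-116.6   98.    20.5] turn -0.2
```

>>> step_arm(plan=[[[-116,98,20,0,0.3],[-116,98,20,0,0.3],[-116,98,20,0,0.3],[-116,98,20,0,0.3],[-116,98,20,0,0.3],[-116,98,20,0,0.3]]])

```text
t: 1.27
eef_pos: [616.7, 324.7, 149.9]
tcp_rot: [-3.14, -0.0, 1.869]
ft_force: [-0.6, -0.0, -0.1]
opening: 0.648
grip_force: 0.0
```

```bash
python3 -c "
from h import *
go(617,323,150,107)
snap('wrist','w1',None,1.4)"
```

```text
t 1.27 pos [616.7 324.7 149.9] yaw 107.1 q6 0.09 -> shift [-1.7 -0.2 -0.1] turn 0.1
```

View pics/w1.png

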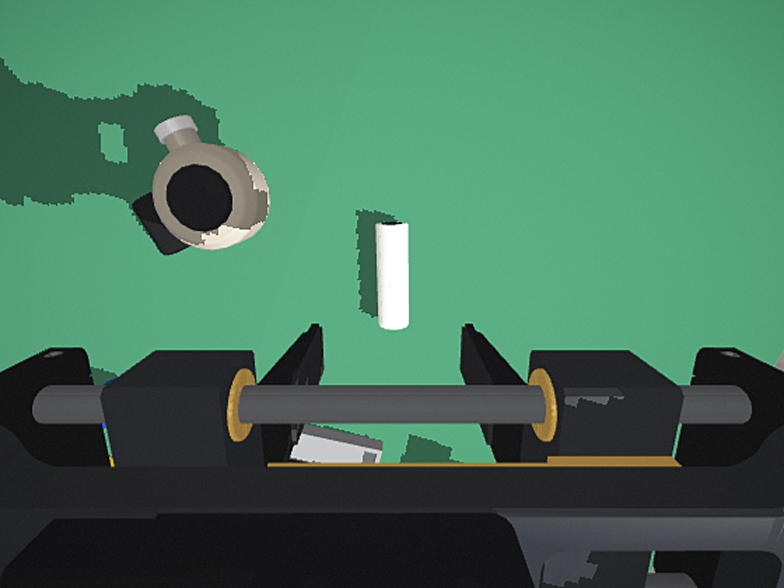

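Run:
```python
from h import *
np.set_printoptions(precision=1,suppress=True)
d=np.load('pics/w1.npz');E=d['E'];print('cam',-E[:3,:3].T@E[:3,3], 'look',-E[2,:3],'up',E[1,:3])
for p in((392,223,24),(394,328,12),(394,328,24),(376,275,12),(409,275,12)):print(p,px2w('w1',p[0]/1.4,p[1]/1.4,p[2]))
```

```text
cam [595.  394.6 321.6] look [ 0.1 -0.2 -1. ] up [-0.3  0.9 -0.3]
(392, 223, 24) [603.5 365.9  24. ]
(394, 328, 12) [630.1 285.   12. ]
(394, 328, 24) [628.7 289.2  24. ]
(376, 275, 12) [603.7 322.7  12. ]
(409, 275, 12) [628.3 330.3  12. ]
```

```bash
python3 -c "
from h import *
go(616.4,326.7,4,107.7)"
```

```text
t 1.32 pos [615.8 325.7 150.4] yaw 107.2 q6 0.09 -> shift [  0.8   1.  146.4] turn -0.5
```

>>> step_arm(plan=[[[2,0,40,0,0.1],[2,0,80,-1,0],[2,0,115,-1,0],[2,0,135,-1,0],[2,0,146,-1,0],[2,0,146,-1,0],[2,0,146,-1,-0.6],[2,0,146,-1,-0.8]]])

```text
t: 1.98
eef_pos: [616.1, 328.8, 7.0]
tcp_rot: [3.139, -0.0, 1.89]
ft_force: [0.5, 0.3, -0.1]
opening: 0.412
grip_force: 0.0
```

>>> step_arm(plan=[[[0,0,0,0,-1],[0,0,0,0,-1],[0,0,0,0,-1],[0,0,0,0,-1],[0,0,0,0,-1],[0,0,0,0,-1]]])

```text
t: 2.48
eef_pos: [616.0, 328.2, 6.5]
tcp_rot: [3.14, -0.0, 1.889]
ft_force: [-1.3, 0.3, 7.1]
opening: 0.248
grip_force: 30.0
```

>>> step_arm(plan=[[[0,0,-40,0,-1],[0,0,-80,0,-1],[0,0,-115,0,-1],[0,0,-130,0,-1],[0,0,-130,0,-1]]])

```text
t: 2.9
eef_pos: [617.0, 328.6, 140.2]
tcp_rot: [3.134, -0.001, 1.889]
ft_force: [-0.1, -0.2, 0.0]
opening: 0.248
grip_force: 30.0
```

```bash
python3 -c "
from h import *
go(603,109,150,183)"
```

```text
t 2.9 pos [617.  328.6 140.2] yaw 108.2 q6 0.08 -> shift [-204.2  -81.9  -10.6] turn -74.8
```

>>> step_arm(plan=[[[-204,-82,-8,-75,-1],[-204,-82,-8,-75,-1],[-204,-82,-8,-75,-1],[-204,-82,-8,-75,-1],[-204,-82,-8,-75,-1],[-204,-82,-8,-75,-1],[-204,-82,-8,-75,-1],[-204,-82,-8,-75,-1]]])

```text
t: 3.57
eef_pos: [601.1, 106.9, 142.4]
tcp_rot: [-3.141, -0.001, 2.882]
ft_force: [0.4, 0.4, -0.3]
opening: 0.247
grip_force: 30.0
```

```bash
python3 -c "
from h import *
go(603,109,150,183)"
```

```text
t 3.57 pos [601.1 106.9 142.4] yaw 165.1 q6 -1.24 -> shift [-1.3  2.5 -7.6] turn -17.9
```

>>> step_arm(plan=[[[0,0,-8,-18,-1],[0,0,-8,-18,-1],[0,0,-8,-18,-1],[0,0,-8,-18,-1],[0,0,-8,-18,-1]]])

```text
t: 3.98
eef_pos: [601.1, 108.4, 150.4]
tcp_rot: [3.142, -0.001, -3.094]
ft_force: [-0.5, -0.4, -0.8]
opening: 0.249
grip_force: 30.0
```

```bash
python3 -c "
from h import *
go(603,109,150,183)
snap('wrist','w2',None,1.4)"
```

```text
t 3.98 pos [601.1 108.4 150.4] yaw -177.2 q6 -1.55 -> shift [-1.9  0.5  0.4] turn -0.2
```

View pics/w2.png

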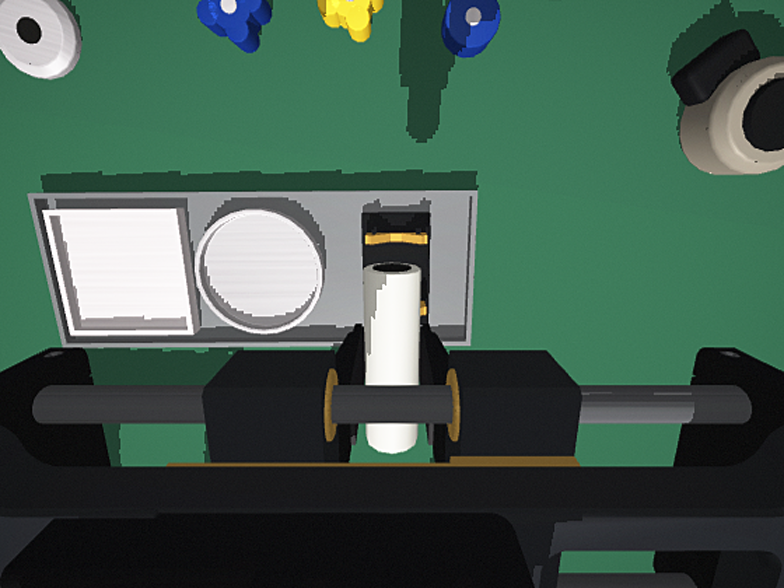

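Run:
```python
from h import *
np.set_printoptions(precision=1,suppress=True)
f=lambda n,u,v,z:print(n,px2w('w2',u/1.4,v/1.4,z))
f('base L',363,212,10);f('base R',431,212,10)
f('sup L',365,236,29);f('sup R',428,236,29);f('near R end',428,303,29)
for p in((30,194),(477,191),(470,345),(65,347)):f('tray',*p,14)
f('dish L',197,268,17);f('dish R',323,268,17);f('dish T',262,208,17);f('dish B',262,333,17)
for p in((43,210),(184,208),(200,334),(72,336)):f('sq',*p,17)
f('knob',229,5,24);f('tube',392,267,24+131)
f('lobe',251,45,0)
```

```text
base L [551.7  85.1  10. ]
base R [549.2 136.4  10. ]
sup L [567.2  88.3  29. ]
sup R [565.  133.6  29. ]
near R end [615.2 137.1  29. ]
tray [ 550.1 -159.7   14. ]
tray [532.2 168.6  14. ]
tray [653.6 175.4  14. ]
tray [ 671.  -153.1   14. ]
dish L [599.4 -39.8  17. ]
dish R [594.7  56.3  17. ]
dish T [551.8  11.3  17. ]
dish B [650.   8.  17.]
sq [ 561.  -149.7   17. ]
sq [554.6 -45.9  17. ]
sq [653.2 -41.4  17. ]
sq [ 659.8 -143.5   17. ]
knob [424.6  -3.3  24. ]
tube [562.7 107.2 155. ]
lobe [440.3   2.1   0. ]
```

```bash
python3 -c "
from h import *
go(594.3,112.7,24,183.1)"
```

```text
t 4.03 pos [601.2 108.5 150.5] yaw -177.3 q6 -1.55 -> shift [  6.6   4.6 126.5] turn -0.4
```

>>> step_arm(plan=[[[6.5,4.5,20,0,-1],[6.5,4.5,60,0,-1],[6.5,4.5,90,0,-1],[6.5,4.5,110,0,-1],[6.5,4.5,120,0,-1],[6.5,4.5,125,0,-1],[6.5,4.5,127,0,-1],[6.5,4.5,127,0,-1]]])

```text
t: 4.7
eef_pos: [595.1, 112.7, 24.6]
tcp_rot: [3.141, 0.001, -3.092]
ft_force: [-0.5, 0.1, -0.1]
opening: 0.249
grip_force: 30.0
```

Not yet touching; lower slowly.

>>> step_arm(plan=[[[0,0,1,0,-1],[0,0,2,0,-1],[0,0,2,0,-1]]])

```text
t: 4.95
eef_pos: [595.5, 112.5, 23.5]
tcp_rot: [-3.141, 0.003, -3.091]
ft_force: [-0.0, -2.3, 4.1]
opening: 0.25
grip_force: 30.0
```

>>> step_arm(plan=[[[0,0,0,0,-0.4],[0,0,0,0,-0.2],[0,0,0,0,-0.1],[0,0,0,0,0],[0,0,0,0,0],[0,0,-10,0,0],[0,0,-40,0,0],[0,0,-80,0,0]]])

```text
t: 5.62
eef_pos: [593.3, 112.6, 101.1]
tcp_rot: [-3.142, -0.005, -3.091]
ft_force: [0.9, 0.9, -0.7]
opening: 0.502
grip_force: 0.0
```

```bash
python3 -c "
from h import *
go(425,-4,150,136)"
```

```text
t 5.62 pos [593.3 112.6 101.1] yaw -177.1 q6 -1.54 -> shift [ 174.3 -107.9  -48. ] turn 46.9
```

>>> step_arm(plan=[[[170,-108,-50,47,0.1],[170,-108,-50,47,0.1],[170,-108,-50,47,0.1],[170,-108,-50,47,0.1],[170,-108,-50,47,0.2],[170,-108,-50,47,0.3],[170,-108,-50,47,0.3],[170,-108,-50,47,0.3]]])

```text
t: 6.28
eef_pos: [430.3, -4.2, 153.1]
tcp_rot: [3.141, 0.001, 2.368]
ft_force: [0.6, -1.0, 1.0]
opening: 0.645
grip_force: 0.0
```

```bash
python3 -c "
from h import *
go(425,-4,150,136)
snap('wrist','w3',None,1.4)"
```

```text
t 6.28 pos [430.3  -4.2 153.1] yaw 135.7 q6 -0.96 -> shift [ 3.9 -3.6  3.1] turn -0.3
```

View pics/w3.png

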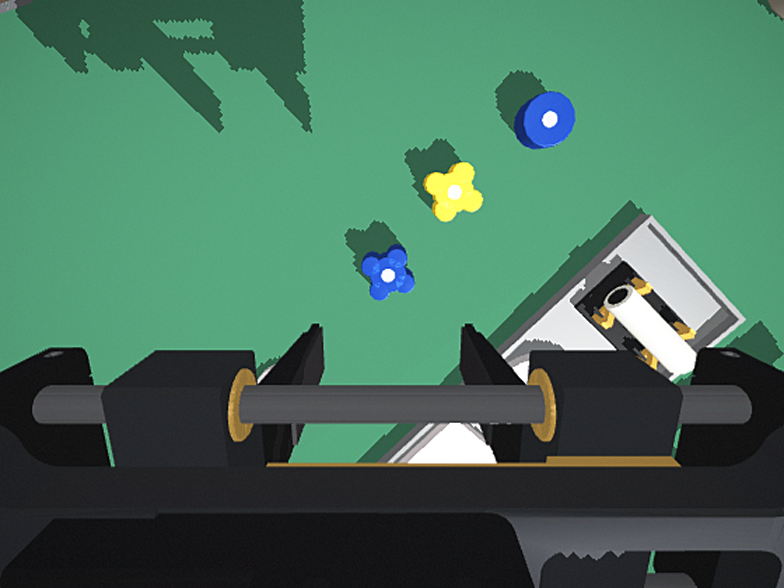

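The tube lies across both notches. The lobed blue knob's centre is at (388,275), and its lobes are at about (371,264), (398,256), (405,284) and (378,292).

Run:
```python
from h import *
np.set_printoptions(precision=1,suppress=True)
c=px2w('w3',388/1.4,275/1.4,24);print(c)
P=[]
for u,v in((371,264),(398,256),(405,284),(378,292)):
    p=px2w('w3',u/1.4,v/1.4,24);P.append(p);d=p-c;print(p,np.hypot(*d[:2]),np.degrees(np.arctan2(d[1],d[0]))%90)
print(np.mean(P,0))
# automated: blue mask radial profile
im=np.load('pics/w3.npz')['im'].astype(int)
m=(im[...,0]>im[...,1]+50)&(im[...,0]>110)
ys,xs=np.nonzero(m);k=(abs(xs-277)<30)&(abs(ys-196)<30)
w=np.array([px2w('w3',x,y,24)[:2] for x,y in zip(xs[k],ys[k])]);e=w-c[:2];r=np.hypot(*e.T);a=np.arctan2(e[:,1],e[:,0])
s=(r>14)&(r<23);print(s.sum(),np.degrees(np.angle(np.exp(4j*a[s]).sum()))/4, w.mean(0))
```

```text
[425.4  -3.3  24. ]
[410.5  -6.5  24. ] 15.312043450139331 12.037664127749338
[420.3  12.2  24. ] 16.383374422030304 18.395496686032146
[439.5   1.   24. ] 14.710202990135297 17.11581721565348
[429.6 -18.1  24. ] 15.391962664274876 15.729618378063563
[425.   -2.8  24. ]
393 17.52369785170474 [424.   -2.7]
```

```bash
python3 -c "
from h import *
go(425.2,-3,5,151.5)"
```

```text
t 6.33 pos [430.5  -3.9 152.8] yaw 136.0 q6 -0.97 -> shift [  4.6  -3.1 147.7] turn -15.5
```

>>> step_arm(plan=[[[4.5,-3,20,-7,0.3],[4.5,-3,55,-14,0.3],[4.5,-3,90,-15.5,0.3],[4.5,-3,120,-15.5,0.3],[4.5,-3,140,-15.5,0.3],[4.5,-3,147,-15.5,0.3],[4.5,-3,147,-15.5,0.3],[4.5,-3,147,-15.5,0]]])

```text
t: 7.0
eef_pos: [425.4, -2.7, 5.4]
tcp_rot: [3.142, -0.0, 2.644]
ft_force: [-0.1, 0.2, 1.2]
opening: 0.618
grip_force: 0.0
```

>>> step_arm(plan=[[[0,0,0,0,-0.2],[0,0,0,0,-0.3],[0,0,0,0,-1],[0,0,0,0,-1],[0,0,0,0,-1],[0,0,0,0,-1]]])

```text
t: 7.5
eef_pos: [425.5, -2.8, 5.8]
tcp_rot: [3.141, 0.001, 2.643]
ft_force: [-1.2, 0.6, 10.7]
opening: 0.369
grip_force: 29.9
```

>>> step_arm(plan=[[[0,0,-20,0,-1],[0,0,-50,0,-1],[0,0,-70,0,-1],[0,0,-75,0,-1],[0,0,-75,0,-1]]])

```text
t: 7.92
eef_pos: [425.7, -2.9, 81.3]
tcp_rot: [3.14, 0.003, 2.643]
ft_force: [0.2, 1.0, -0.9]
opening: 0.37
grip_force: 29.9
```

```bash
python3 -c "
from h import *
go(601,8.5,80)"
```

```text
t 7.92 pos [425.7  -2.9  81.3] yaw 151.4 q6 -1.23 -> shift [-148.4   93.9    1.9] turn None
```

>>> step_arm(plan=[[[-38,24,0,0,-1],[-75,48,0,0,-1],[-110,70,0,0,-1],[-140,89,0,0,-1],[-148.5,94,0,0,-1],[-148.5,94,20,0,-1],[-148.5,94,40,0,-1],[-148.5,94,50,0,-1]]])

```text
t: 8.58
eef_pos: [599.1, 8.8, 26.3]
tcp_rot: [-3.14, -0.004, 2.643]
ft_force: [-0.3, -1.0, 0.3]
opening: 0.368
grip_force: 29.9
```

```bash
python3 -c "
from h import *
go(601,8.5,15)"
```

```text
t 8.58 pos [599.1   8.8  26.3] yaw 151.4 q6 -1.17 -> shift [-1.9  0.7 11.3] turn None
```

>>> step_arm(plan=[[[-1,0,0,0,-1],[-1,0,4,0,-1],[-1,0,8,0,-1],[-1,0,11,0,-1],[-1,0,12,0,-1],[-1,0,12,0,-1]]])

```text
t: 9.08
eef_pos: [601.4, 8.1, 18.2]
tcp_rot: [3.141, 0.0, 2.642]
ft_force: [-0.9, 0.8, 0.0]
opening: 0.369
grip_force: 29.9
```

>>> step_arm(plan=[[[0,0,1,0,-1],[0,0,2,0,-1],[0,0,3,0,-1],[0,0,3,0,-1]]])

```text
t: 9.42
eef_pos: [601.3, 8.2, 15.0]
tcp_rot: [3.142, -0.0, 2.642]
ft_force: [0.1, 0.8, -0.4]
opening: 0.367
grip_force: 29.9
```

>>> step_arm(plan=[[[0,0,0.5,0,-1],[0,0,1,0,-1],[0,0,1,0,-1]]])

```text
t: 9.67
eef_pos: [601.3, 8.2, 14.8]
tcp_rot: [3.141, 0.0, 2.642]
ft_force: [-3.3, 0.2, 9.2]
opening: 0.371
grip_force: 30.0
```

Touching the dish floor; release and rise.

>>> step_arm(plan=[[[0,0,0,0,-0.2],[0,0,0,0,-0.1],[0,0,0,0,0],[0,0,0,0,0],[0,0,-10,0,0],[0,0,-45,0,0],[0,0,-85,0,0],[0,0,-125,0,0]]])

```text
t: 10.33
eef_pos: [600.8, 8.2, 140.7]
tcp_rot: [-3.141, -0.001, 2.642]
ft_force: [0.7, -0.5, 0.4]
opening: 0.5
grip_force: 0.0
```

```bash
python3 -c "
from h import *
go(485,-326.5,190,183)"
```

```text
t 10.33 pos [600.8   8.2 140.7] yaw 151.4 q6 -1.17 -> shift [ -58.5 -349.3  -49.2] turn -31.6
```

>>> step_arm(plan=[[[-58,-349,-50,61,0],[-58,-349,-50,61,0],[-58,-349,-50,61,0],[-58,-349,-50,61,0],[-58,-349,-50,61,0],[-58,-349,-50,61,0],[-58,-349,-50,61,0],[-58,-349,-50,61,0]]])

```text
t: 11.0
eef_pos: [491.9, -305.3, 186.8]
tcp_rot: [3.141, 0.0, 1.636]
ft_force: [0.6, 0.4, 0.5]
opening: 0.498
grip_force: 0.0
```

```bash
python3 -c "
from h import *
go(485,-326.5,190,90)"
```

```text
t 11.0 pos [ 491.9 -305.3  186.8] yaw 93.7 q6 -0.74 -> shift [-20.7  -8.3  -3.2] turn 3.7
```

>>> step_arm(plan=[[[-21,-8,-3,3.7,0],[-21,-8,-3,3.7,0],[-21,-8,-3,3.7,0],[-21,-8,-3,3.7,0]]])

```text
t: 11.33
eef_pos: [486.5, -324.4, 188.8]
tcp_rot: [-3.142, -0.0, 1.579]
ft_force: [-0.2, 0.9, -0.3]
opening: 0.505
grip_force: 0.0
```

```bash
python3 -c "
from h import *
go(485,-326.5,190,90)
snap('wrist','w4',None,1.4)
save('w4','w4b',(180,120,380,270),4)"
```

```text
t 11.33 pos [ 486.5 -324.4  188.8] yaw 90.5 q6 -0.71 -> shift [-2.1 -1.5 -1.2] turn 0.5
```

View pics/w4b.png

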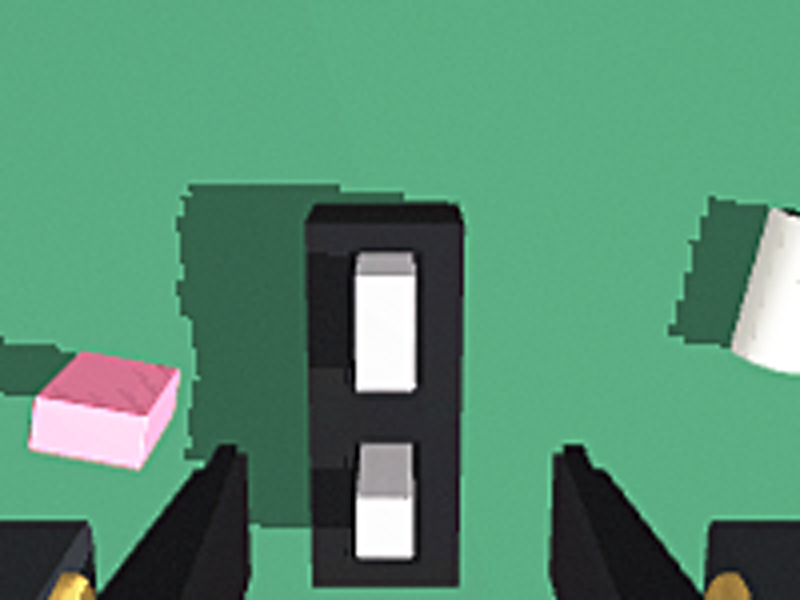

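The wide steel block's top face spans (355,273) to (416,391) in the crop. The narrow one, below it, spans (357,497) to (413,558). The pink decoy stands apart at (105,410).

Run:
```python
from h import *
np.set_printoptions(precision=1,suppress=True)
f=lambda n,u,v,z:print(n,px2w('w4',180+u/4,120+v/4,z))
for p in((355,273),(416,273),(416,391),(356,391)):f('wide',*p,58)
f('narrow',385,528,58)
for p in((306,222),(463,222),(459,585),(313,585)):f('holder',*p,40)
f('pink',105,385,50)
```

```text
wide [ 474.  -312.3   58. ]
wide [ 490.1 -312.1   58. ]
wide [ 490.5 -344.8   58. ]
wide [ 474.2 -344.9   58. ]
narrow [ 482.3 -385.    58. ]
holder [ 459.7 -301.6   40. ]
holder [ 503.2 -301.3   40. ]
holder [ 504.5 -411.3   40. ]
holder [ 460.5 -411.7   40. ]
pink [ 404.  -346.2   50. ]
```

```bash
python3 -c "
from h import *
go(482.3,-328.5,45,90.4)"
```

```text
t 11.38 pos [ 486.7 -324.1  188.7] yaw 90.5 q6 -0.71 -> shift [ -4.5  -4.4 143.7] turn 0.1
```

>>> step_arm(plan=[[[-4.5,-4.5,20,0,0],[-4.5,-4.5,60,0,0],[-4.5,-4.5,95,0,0],[-4.5,-4.5,120,0,0],[-4.5,-4.5,135,0,-0.1],[-4.5,-4.5,142,0,-0.2],[-4.5,-4.5,142,0,-0.3],[-4.5,-4.5,142,0,-0.4]]])

```text
t: 12.05
eef_pos: [482.6, -329.1, 47.2]
tcp_rot: [3.141, 0.0, 1.579]
ft_force: [-0.2, -0.7, 0.8]
opening: 0.332
grip_force: 0.0
```

```bash
python3 -c "
from h import *
go(482.3,-328.5,45,90.4)"
```

```text
t 12.05 pos [ 482.6 -329.1   47.2] yaw 90.5 q6 -0.72 -> shift [ 0.6 -0.3  2.2] turn 0.1
```

>>> step_arm(plan=[[[0.5,0,2.5,0,-0.5],[0.5,0,2.5,0,-0.6],[0.5,0,2.5,0,-1],[0.5,0,2.5,0,-1],[0.5,0,2.5,0,-1],[0.5,0,2.5,0,-1],[0.5,0,2.5,0,-1]]])

```text
t: 12.63
eef_pos: [482.3, -329.3, 44.9]
tcp_rot: [3.141, 0.001, 1.578]
ft_force: [0.9, 1.2, 7.0]
opening: 0.165
grip_force: 30.0
```

>>> step_arm(plan=[[[0,0,-5,0,-1],[0,0,-12,0,-1],[0,0,-20,0,-1],[0,0,-30,0,-1],[0,0,-40,0,-1],[0,0,-60,0,-1],[0,0,-80,0,-1],[0,0,-80,0,-1]]])

```text
t: 13.3
eef_pos: [483.2, -330.1, 128.3]
tcp_rot: [3.137, 0.004, 1.578]
ft_force: [0.0, -0.9, -1.4]
opening: 0.165
grip_force: 30.0
```

```bash
python3 -c "
from h import *
go(607,-97,125,93.1)
snap('side','d1',None,1.4)"
```

```text
t 13.3 pos [ 483.2 -330.1  128.3] yaw 90.4 q6 -0.72 -> shift [232.3 125.4   3. ] turn -2.7
```

View pics/d1.png

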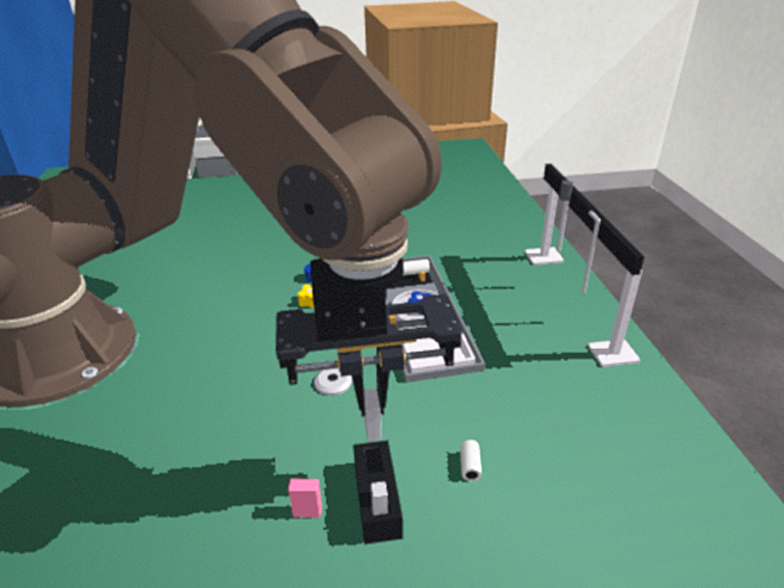

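The wide block is held and clear of the slot. The narrow and pink blocks haven't moved.

>>> step_arm(plan=[[[35,19,2,-1,-1],[70,38,2,-2,-1],[105,57,2,-2.7,-1],[140,76,2,-2.7,-1],[175,94,2,-2.7,-1],[210,113,2,-2.7,-1],[231.5,125,2,-2.7,-1],[231.5,125,2,-2.7,-1]]])

```text
t: 14.02
eef_pos: [606.7, -92.5, 121.1]
tcp_rot: [-3.141, -0.001, 1.629]
ft_force: [0.0, -0.3, -2.1]
opening: 0.169
grip_force: 30.0
```

```bash
python3 -c "
from h import *
go(607.3,-96.5,50,93.1)"
```

```text
t 14.02 pos [606.7 -92.5 121.1] yaw 93.3 q6 -0.32 -> shift [-4.1  0.4 71.1] turn 0.2
```

>>> step_arm(plan=[[[-3,0,20,0,-1],[-3,0,40,0,-1],[-3,0,55,0,-1],[-3,0,65,0,-1],[-3,0,71,0,-1],[-3,0,71,0,-1],[-3,0,71,0,-1]]])

```text
t: 14.6
eef_pos: [605.6, -100.0, 51.2]
tcp_rot: [-3.142, -0.0, 1.625]
ft_force: [-0.4, -0.5, -1.9]
opening: 0.167
grip_force: 30.0
```

>>> step_arm(plan=[[[0,0,1,0,-1],[0,0,1.5,0,-1],[0,0,1.5,0,-1]]])

```text
t: 14.85
eef_pos: [605.8, -99.9, 50.2]
tcp_rot: [3.141, 0.0, 1.625]
ft_force: [0.4, 0.4, -2.4]
opening: 0.163
grip_force: 30.0
```

>>> step_arm(plan=[[[0,0,1,0,-1],[0,0,2,0,-1],[0,0,2,0,-1]]])

```text
t: 15.1
eef_pos: [605.5, -99.7, 47.6]
tcp_rot: [3.142, -0.0, 1.625]
ft_force: [-0.1, 0.3, -2.4]
opening: 0.168
grip_force: 30.0
```

>>> step_arm(plan=[[[0,0,0.5,0,-1],[0,0,1,0,-1],[0,0,1,0,-1]]])

```text
t: 15.35
eef_pos: [605.5, -99.7, 46.6]
tcp_rot: [-3.141, -0.0, 1.625]
ft_force: [0.3, 0.4, -2.3]
opening: 0.166
grip_force: 30.0
```

>>> step_arm(plan=[[[0,0,0.5,0,-1],[0,0,1,0,-1],[0,0,1,0,-1]]])

```text
t: 15.6
eef_pos: [605.6, -99.8, 46.0]
tcp_rot: [3.141, -0.0, 1.625]
ft_force: [-1.7, 0.4, 2.2]
opening: 0.166
grip_force: 30.0
```

Touching now; release, rise and check.

>>> step_arm(plan=[[[0,0,0,0,-0.6],[0,0,0,0,-0.5],[0,0,0,0,-0.3],[0,0,0,0,-0.3],[0,0,-5,0,-0.3],[0,0,-30,0,-0.3],[0,0,-60,0,-0.2],[0,0,-100,0,0]]])

```text
t: 16.27
eef_pos: [604.5, -99.5, 145.3]
tcp_rot: [-3.138, -0.001, 1.625]
ft_force: [0.8, -0.3, -0.6]
opening: 0.425
grip_force: 0.0
```

>>> step_arm(plan=[[[-30,-30,-40,0,0],[-70,-70,-60,0,0],[-100,-100,-80,0,0],[-130,-130,-100,0,0],[-160,-160,-100,0,0],[-180,-180,-100,0,0],[-200,-180,-100,0,0],[-200,-180,-100,0,0]]])

```text
t: 16.93
eef_pos: [434.3, -313.9, 247.1]
tcp_rot: [3.14, 0.003, 1.621]
ft_force: [0.3, 0.3, -0.7]
opening: 0.497
grip_force: 0.0
```

```bash
python3 -c "
from h import *
snap('scene','s2',(190,150,460,300),2.9)
snap('side','d2',None,1.4)"
```

```text
(no output)
```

View pics/s2.png

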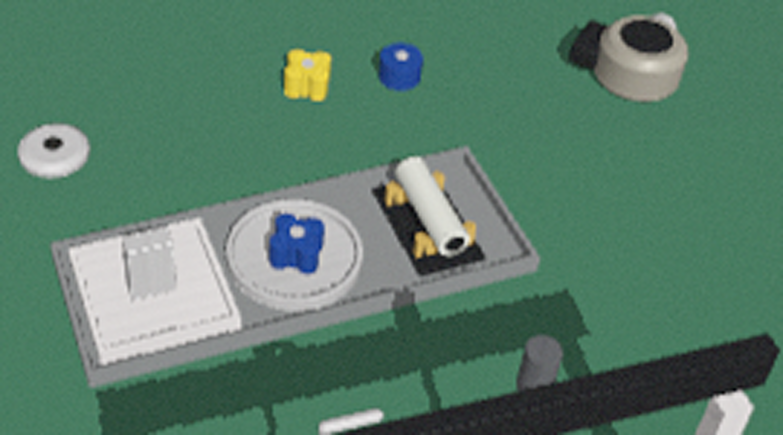

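View pics/d2.png

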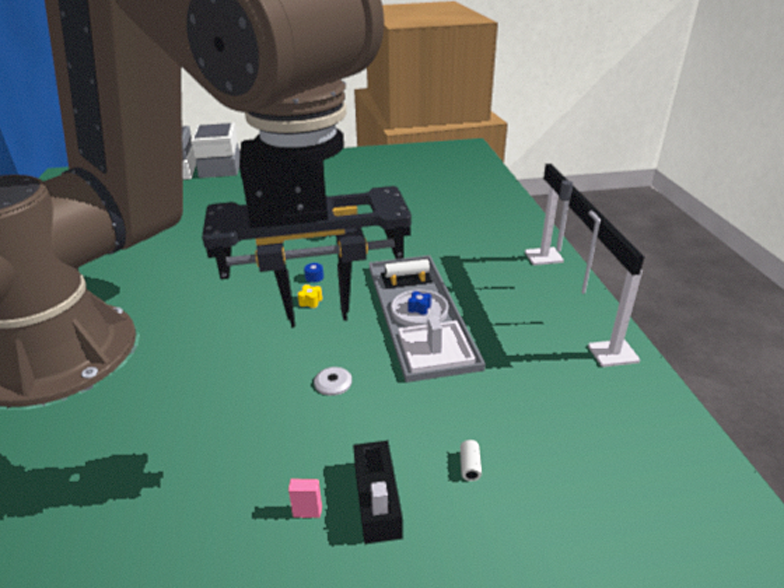

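The tube lies across both notches, the knob stands in the round dish and the wide block stands in the square dish. The look-alikes and the second stage haven't moved, and the arm is clear.

```bash
python3 -c "
from cell import env
print(env.job_done())"
```

```text
the job is handed in; nothing more can be done
None
```

The job is done and handed in at about 17 s: the long tube lies across the cradle, the lobed knob stands upright in the round dish, the wide gauge block stands in the square dish, and the final pictures show everything else where it was.

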